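# Rack the cleaned microscope objectives in order of length

## Robot

A 7-joint arm with a two-finger parallel gripper is mounted at the origin on the work surface. World frame = base frame: x ahead of the robot, y to its left, z up, the work surface at z = 0. Lengths are in m, angles in rad, forces in N, time in s.
With the tool pointing down it reaches from about 0.425 to 0.825 m from the base axis. Payload 3.6 kg.
Tool frame: the origin (TCP) lies at the very end of the fingers, on their centre line; the grasp point (between the pads) lies 19 mm behind it; z points along the fingers, y is the line along which they close (so a half turn about z gives the same grasp; the last joint's range is limited). The gripper opens to 85 mm and grips with 20 to 120 N. Pads are 22 mm wide; open, the fingers measure 114 mm over their backs; the gripper's body (76 mm by 85 mm) begins 54 mm behind the grasp point. The pads swing forward as they close: fully open they stand 13 mm farther back than shut.
Start: joints at [-1.2, 0.615, -0.013, 1.423, 0.008, 1.103, -0.04], TCP at [0.252, 0.599, 0.231] pointing down, gripper open.
Joint ranges: [-3.12, 3.12], [-0.3, 2.06], [-1.34, 1.32], [0.26, 2.42], [-1.36, 4.5], [0.01, 1.98], [-2.84, 2.84]. Speed limits (rad/s): [2.79, 2.79, 3.14, 3.14, 3.14, 3.14, 3.14].

## Interface

Orientations are given as a unit quaternion [x, y, z, w].
In Python, from station import monitor, optics, finish_job gives the robot as it stands.
- The arm moves only by the tool arm_command, never from a script. Its argument "increments" is a list that holds one entry, the list of rows, each a list of 7 numbers: the opening in per cent of the stroke, from 0 (shut) to 100 (fully open), then the shift along the tool's x, y, z in units of 0.25 m (1.0 is 0.25 m), then the turn, a rotation vector about the tool's x, y, z in units of 1.5 rad (1.0 is 1.5 rad). A call has 1 to 10 rows; each row shifts and turns the commanded pose from where the row before left it, along the tool's axes as they then stand; what a row does not reach is not made up. A row lasts 1/12 s, in which the tool goes at most 41.7 mm and 7.16 degrees, less where a joint would pass 70% of its speed; a pose out of reach is approached as far as the arm can. A call with a number of a shift or a turn outside -1 to 1 is refused whole. A call with a gripper value outside its range is refused whole. The fingers move at their own pace and stop on an object; "grip_force" is the grip in N (left out, the last holds). Time passes only in rows, so rows that do not move let the fingers close. It gives the time, the measured TCP pose, the force, the opening and the grip force at its end, in the units of the state.
- monitor.sense(): the state, without advancing time (a new reading comes with each control period).
- optics.grab_frame(name): name is "scene" or "top" or "wrist"; returns the picture (420x560x3 uint8, red, green, blue); there is no depth.
- optics.camera_params(name): a dict with "K" (3x3 intrinsics, pixels), "R" (3x3) and "t" (3): a world point X has camera coordinates R X + t. Camera axes: x right, y down, z forward; pixel columns grow to the right and rows downward; lengths in m; the calibration is good to about 2 mm. The wrist camera is an equidistant fisheye: a pixel r from the principal point sees the ray r / f radians off the axis. A picture is of the moment at which its call begins: read the wrist's pose just before it. camera_params takes no time and is no camera call; for the wrist camera it gives the pose at the moment of the call.
- finish_job(): hands the job in; it is judged then, once.
The state is a dict: "time": time; "qpos": joint angles; "qvel": joint speeds; "effort": joint torques, N m; "tcp_pos": TCP position; "ee_rot": TCP orientation; "ft_force": force on the tool from outside, world axes, zero at the start; "moment": the same for the moment, N m; "opening": finger opening in m; "finger_force": force on a finger pad.
Only numpy, scipy, OpenCV 4.12 (cv2) and the standard library are available. Lean on these libraries where they do the work, as an engineer would, in place of code of your own. Each camera call takes 0.05 s, during which the arm holds its last target. There are 200 camera calls.

## Task

The four cleaned objectives are standing on the grey mat: put them back in the black lens rack, one in each round pocket, upright and in order of length, with the shortest next to the white bottle of lens cleaner and the longest next to the amber bottle of immersion oil. Set each one down gently - never let one drop or fall over - and leave the two bottles where they stand.

Things in the scene. Friction and masses are not known exactly. Their poses are not given: they have to be found in the camera images.
- objective_red_c (a point): The shortest microscope objective, 42 mm tall, red ring round its shoulder, upright on the grey mat (mat top 2 mm above the table), lens up. From the underside: brass thread of diameter 27 mm, 5 mm high; bright barrel of diameter 32 mm from 5 to 30 mm up (grasp here, from above); coloured ring 5 mm high; narrower nose. Point: on its axis, half-way up (21 mm); z along the axis, up. 0.1 to 0.3 kg.
- objective_yellow_c (a point): The second shortest microscope objective, 50 mm tall, yellow ring round its shoulder, upright on the grey mat (mat top 2 mm above the table), lens up. From the underside: brass thread of diameter 27 mm, 5 mm high; bright barrel of diameter 32 mm from 5 to 36 mm up (grasp here, from above); coloured ring 5 mm high; narrower nose. Point: on its axis, half-way up (25 mm); z along the axis, up. 0.1 to 0.3 kg.
- objective_green_c (a point): The second longest microscope objective, 58 mm tall, green ring round its shoulder, upright on the grey mat (mat top 2 mm above the table), lens up. From the underside: brass thread of diameter 27 mm, 5 mm high; bright barrel of diameter 32 mm from 5 to 41 mm up (grasp here, from above); coloured ring 5 mm high; narrower nose. Point: on its axis, half-way up (29 mm); z along the axis, up. 0.1 to 0.3 kg.
- objective_blue_c (a point): The longest microscope objective, 66 mm tall, blue ring round its shoulder, upright on the grey mat (mat top 2 mm above the table), lens up. From the underside: brass thread of diameter 27 mm, 5 mm high; bright barrel of diameter 32 mm from 5 to 45 mm up (grasp here, from above); coloured ring 5 mm high; narrower nose. Point: on its axis, half-way up (33 mm); z along the axis, up. 0.1 to 0.3 kg.
- seat1: One of four like round pockets, 64 mm apart in a row, in the black lens rack: 46 mm across, 3 mm deep, flat grey floor. Numbered along the row, 1 at the rack's +y end. Origin: centre of its floor, 9 mm above the table; z up, y along the rack, x across. The rack: a fixed flat bar 66 x 404 mm, top 12 mm above the table.
- seat2: One of four like round pockets, 64 mm apart in a row, in the black lens rack: 46 mm across, 3 mm deep, flat grey floor. Numbered along the row, 1 at the rack's +y end. Origin: centre of its floor, 9 mm above the table; z up, y along the rack, x across. The rack: a fixed flat bar 66 x 404 mm, top 12 mm above the table.
- seat3: One of four like round pockets, 64 mm apart in a row, in the black lens rack: 46 mm across, 3 mm deep, flat grey floor. Numbered along the row, 1 at the rack's +y end. Origin: centre of its floor, 9 mm above the table; z up, y along the rack, x across. The rack: a fixed flat bar 66 x 404 mm, top 12 mm above the table.
- seat4: One of four like round pockets, 64 mm apart in a row, in the black lens rack: 46 mm across, 3 mm deep, flat grey floor. Numbered along the row, 1 at the rack's +y end. Origin: centre of its floor, 9 mm above the table; z up, y along the rack, x across. The rack: a fixed flat bar 66 x 404 mm, top 12 mm above the table.
- oil_bottle_c (a point): Small amber dropper bottle of immersion oil with a pale label and black cap, 28 mm in diameter, 64 mm tall, standing loose in a shallow pocket at one end of the rack, 72 mm beyond the last lens pocket; which end differs from start to start. This point is on its axis, half-way up (32 mm). Not to be moved.
- cleaner_bottle_c (a point): Small all-white dropper bottle of lens cleaner, 28 mm in diameter, 64 mm tall, standing loose in a shallow pocket at one end of the rack, 72 mm beyond the last lens pocket; which end differs from start to start. This point is on its axis, half-way up (32 mm). Not to be moved.

How it is judged:
At the end, for the whole second after the job is handed in: All four stand at rest in the pockets (axis within 11 mm of centre, on the floor within 3 mm, upright within 0.08 rad), shortest (red) next to the white bottle, then yellow, green, and the longest (blue) next to the amber bottle; bottles upright, within 15 mm of their start (angle between each of objective_red_c, objective_yellow_c, objective_green_c, objective_blue_c's own z axis and vertical below 0.08 rad and linear speed of each of objective_red, objective_yellow, objective_green, objective_blue below 0.02 m/s and distance of each of oil_bottle_c, cleaner_bottle_c from where it was at the start of the episode below 0.015 m and angle between each of oil_bottle_c, cleaner_bottle_c's own z axis and vertical below 0.15 rad and ((horizontal distance between cleaner_bottle_c and seat1 below 0.1 m and horizontal distance between oil_bottle_c and seat4 below 0.1 m and horizontal distance between objective_red_c and seat1 below 0.011 m and z of objective_red_c in the frame of seat1 between 0.018 and 0.024 m and horizontal distance between objective_yellow_c and seat2 below 0.011 m and z of objective_yellow_c in the frame of seat2 between 0.022 and 0.028 m and horizontal distance between objective_green_c and seat3 below 0.011 m and z of objective_green_c in the frame of seat3 between 0.026 and 0.032 m and horizontal distance between objective_blue_c and seat4 below 0.011 m and z of objective_blue_c in the frame of seat4 between 0.03 and 0.036 m) or (horizontal distance between cleaner_bottle_c and seat4 below 0.1 m and horizontal distance between oil_bottle_c and seat1 below 0.1 m and horizontal distance between objective_red_c and seat4 below 0.011 m and z of objective_red_c in the frame of seat4 between 0.018 and 0.024 m and horizontal distance between objective_yellow_c and seat3 below 0.011 m and z of objective_yellow_c in the frame of seat3 between 0.022 and 0.028 m and horizontal distance between objective_green_c and seat2 below 0.011 m and z of objective_green_c in the frame of seat2 between 0.026 and 0.032 m and horizontal distance between objective_blue_c and seat1 below 0.011 m and z of objective_blue_c in the frame of seat1 between 0.03 and 0.036 m))); the robot touches nothing.
It fails at once if an objective is dropped or knocked over (it moves faster than 0.4 m/s, as after a fall of 8 mm, while the fingers do not hold it) ((linear speed of objective_red above 0.4 m/s and contact force between the fingers and objective_red below 0.1 N) or (linear speed of objective_yellow above 0.4 m/s and contact force between the fingers and objective_yellow below 0.1 N) or (linear speed of objective_green above 0.4 m/s and contact force between the fingers and objective_green below 0.1 N) or (linear speed of objective_blue above 0.4 m/s and contact force between the fingers and objective_blue below 0.1 N)).
It fails at once if an objective lies on its side or leans over by more than 0.8 rad (angle between any of objective_red_c, objective_yellow_c, objective_green_c, objective_blue_c's own z axis and vertical above 0.8 rad).
It fails at once if a bottle is moved by more than 15 mm or knocked over (distance of any of oil_bottle_c, cleaner_bottle_c from where it was at the start of the episode above 0.015 m or angle between any of oil_bottle_c, cleaner_bottle_c's own z axis and vertical above 0.3 rad).
It also fails if it takes over 93 s, if anything falls off the work surface, if the arm or the gripper's body presses on something with over 40 N, if the wrist force passes 120 N, or if a joint passes its speed limit or range.

## Working session

There is one attempt and no reset: what is moved stays moved. The work goes in short steps, Python scripts to look and compute and a tool call to move; the robot and the scene stay as the last step left them, time stands still between calls to the robot, and variables do not carry over. Pictures are saved under pics/ and viewed, at most 14 in all, crops included, and the job is handed in when it is done.

Besides the shell and the picture viewer there is one more tool, called after ">>>" as name([rows], argument=value, ...), one row to a line, values as JSON. arm_command: Moves the arm, as the interface text tells. Shifts and turns lie within -1 to 1; 1 stands for 0.25 m of shift or 1.5 rad of turn. Its arguments: {"type":"object","properties":{"increments":{"type":"array"},"grip_force":{"type":"number"}},"required":["increments"]}

```bash
mkdir -p pics; python3 - <<'E'
from station import monitor, optics
import cv2,numpy as np
s=monitor.sense(); print({k:np.round(v,3) for k,v in s.items()})
for n in("scene","top"):
    cv2.imwrite(f"pics/{n}0.png",optics.grab_frame(n)[:,:,::-1]); p=optics.camera_params(n); print(n,p)
E
```

```text
{'time': np.float64(0.0), 'qpos': array([-1.199,  0.616, -0.013,  1.425,  0.008,  1.103, -0.04 ]), 'qvel': array([ 0.001,  0.001, -0.002,  0.   ,  0.   ,  0.002, -0.   ]), 'effort': array([-0.0000e+00, -4.6921e+01,  2.5900e-01, -1.7103e+01,  1.0000e-02,
        1.0000e-02,  0.0000e+00]), 'tcp_pos': array([0.251, 0.599, 0.23 ]), 'ee_rot': array([ 0.198,  0.98 , -0.001, -0.   ]), 'ft_force': array([0.494, 0.232, 0.172]), 'moment': array([-0.002, -0.014,  0.048]), 'finger_force': np.float64(0.0), 'opening': np.float64(0.086)}
scene {'K': array([[382.76591737,   0.        , 276.47581519],
       [  0.        , 382.76591737, 206.49417653],
       [  0.        ,   0.        ,   1.        ]]), 'R': array([[-0.39732393,  0.91747143,  0.01949048],
       [ 0.63490473,  0.29016557, -0.71603067],
       [-0.66259315, -0.27212152, -0.69779668]]), 't': array([ 0.2302506 , -0.33398877,  1.26251975])}
top {'K': array([[536.93876794,   0.        , 279.32651596],
       [  0.        , 536.93876794, 212.58533106],
       [  0.        ,   0.        ,   1.        ]]), 'R': array([[ 0.00275465, -0.99995439, -0.00914506],
       [-0.99818807, -0.00219985, -0.060131  ],
       [ 0.06010814,  0.00929413, -0.9981486 ]]), 't': array([0.00527327, 0.5680066 , 1.00523569])}
```

View pics/top0.png

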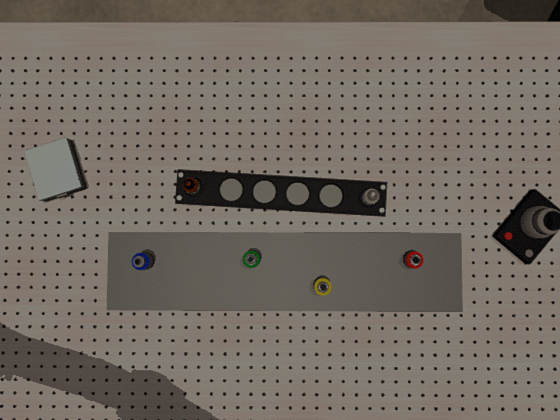

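View pics/scene0.png

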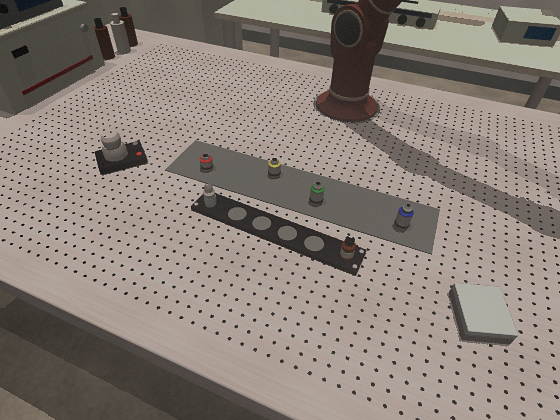

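The top view shows the amber bottle at px (190,185), the +y end of the rack, and the white bottle at (371,197). The pocket discs are at about (231,189), (264,191), (297,193) and (331,195). The rings are at blue (142,261), green (252,258), yellow (322,287) and red (413,260). So the order is blue→seat1, green→seat2, yellow→seat3, red→seat4.

```bash
cat > h.py <<'E'
from station import monitor, optics
import cv2,numpy as np
from scipy.spatial.transform import Rotation as Ro
def ray(p,u,v,z):
    c=-p["R"].T@p["t"]; d=p["R"].T@np.linalg.inv(p["K"])@[u,v,1.]
    return c+d*(z-c[2])/d[2]
H={"red":(172,8,34.5),"yellow":(22,38,40.5),"green":(45,85,45.5),"blue":(100,135,49.5)}
def rings(im,roi):
    hsv=cv2.cvtColor(im,cv2.COLOR_RGB2HSV); out={}
    for c,(a,b,z) in H.items():
        h=hsv[...,0]; m=((h>=a)&(h<=b) if a<b else (h>=a)|(h<=b))&(hsv[...,1]>110)&(hsv[...,2]>60)
        m=(m*255).astype(np.uint8); x0,x1,y0,y1=roi; k=np.zeros_like(m); k[y0:y1,x0:x1]=m[y0:y1,x0:x1]
        n,l,st,ce=cv2.connectedComponentsWithStats(k)
        if n>1:
            pts=np.argwhere(l==1+st[1:,4].argmax())[:,::-1].astype(np.int32)
            out[c]=(cv2.minEnclosingCircle(cv2.convexHull(pts)),z/1000,len(pts))
    return out
E
python3 - <<'E'
from h import *
p=optics.camera_params("top"); im=cv2.imread("pics/top0.png")[:,:,::-1].copy()
print("cam",-p["R"].T@p["t"])
for c,((u,r),z,n) in ((k,v) for k,v in rings(im,(108,462,234,312)).items()):
    P=ray(p,*u,z); print(c,np.round(u,1),round(r,1),n,np.round(P,4),"reach",np.hypot(*P[:2]).round(3))
g=im.min(2); k=np.zeros_like(g); k[165:220,205:350]=g[165:220,205:350]
n,l,st,ce=cv2.connectedComponentsWithStats((k>90).astype(np.uint8)*255)
for i in range(1,n):
    if 250<st[i,4]<700 and max(st[i,2:4])<32: P=ray(p,*ce[i],.009); print("seat",ce[i].round(1),st[i,2:5],P.round(4))
    elif st[i,4]>100: print(st[i])
E
```

```text
cam [ 0.50654004 -0.00282023  1.03757763]
red [414.3 259.7] 9.0 153 [ 0.4798 -0.2445  0.0345] reach 0.538
yellow [322.4 286.4] 8.8 154 [ 0.4303 -0.0734  0.0405] reach 0.437
green [250.5 258.7] 8.7 116 [0.4811 0.0593 0.0455] reach 0.485
blue [139.8 261. ] 8.8 123 [0.4764 0.2626 0.0495] reach 0.544
[ 205  165  145   14 1357]
[ 205  206  145   14 1342]
```

```bash
python3 - <<'E'
from h import *
p=optics.camera_params("top"); im=cv2.imread("pics/top0.png")[:,:,::-1].copy()
g=im.min(2); print(g[186:192:3,205:350:6])
k=np.zeros_like(g); k[165:220,205:350]=g[165:220,205:350]
n,l,st,ce=cv2.connectedComponentsWithStats((k>65).astype(np.uint8)*255)
for i in range(1,n):
    P=ray(p,*ce[i],.009); 
    if st[i,4]>100: print("seat",ce[i].round(1),st[i,2:5],P.round(4))
E
```

```text
[[23 21 25 90 86 87 81 23 15 86 88 90 23 21 62 86 86 14 19 23 86 89 34 21
  17]
 [19 27 19 85 85 86 85 22 48 85 86 87 18 23 89 89 89 79 22 19 88 85 89 15
  19]]
seat [287.5 169.9] [ 145   15 1426] [ 0.651  -0.0087  0.009 ]
seat [230.8 189.4] [ 22  22 375] [0.6131 0.1004 0.009 ]
seat [264.  191.3] [ 22  22 380] [0.6094 0.0364 0.009 ]
seat [297.3 193.4] [ 22  22 378] [ 0.6055 -0.0276  0.009 ]
seat [330.5 195.4] [ 22  22 383] [ 0.6018 -0.0914  0.009 ]
seat [266.8 214.3] [ 145   14 1405] [0.5651 0.0308 0.009 ]
```

>>> arm_command([
  [[60,0,0.13,0,0,0,0.08],[60,0,0.13,0,0,0,0.08],[60,0,0.13,0,0,0,0.08],[60,0,0.13,0,0,0,0.08],[60,0,0.13,0,0,0,0.08],[60,0,0.1,0,0,0,0.08],[60,0,0,0,0,0,0.08],[60,0,0,0,0,0,0.08]],
], grip_force=30)

```text
time: 0.77
tcp_pos: [0.37, 0.7408, 0.2269]
ee_rot: [0.631, 0.776, -0.002, 0.001]
ft_force: [-0.8, 0.6, 1.1]
opening: 0.0511
finger_force: 0.0
```

```bash
cat >> h.py <<'E'
def go(*t):
    s=monitor.sense(); r=Ro.from_quat(s["ee_rot"]); y=r.apply([0,1,0])
    print("t",round(s["time"],2),"tcp",s["tcp_pos"].round(4),"yaw",np.degrees(np.arctan2(y[1],y[0])).round(2),"tilt",np.degrees(np.arccos(-r.apply([0,0,1])[2])).round(2))
    r=Ro.from_euler("z",-3.4,degrees=True)*Ro.from_quat([.70711,.70711,0,0])
    print("turn z units",np.radians(np.degrees(np.arctan2(y[1],y[0]))+3.4)/1.5,"shift units after",(r.inv().apply(np.array(t)-s["tcp_pos"])/.25).round(4))
E
python3 -c "
from h import *
go(.4764,.2626,.17)"
```

```text
t 0.77 tcp [0.37   0.7408 0.2269] yaw 11.75 tilt 0.29
turn z units 0.1762994597902432 shift units after [-1.8842  0.5384  0.2277]
```

>>> arm_command([
  [[60,0,0,0,0,0,0.06],[60,0,0,0,0,0,0.06],[60,0,0,0,0,0,0.056],[60,-0.15,0.043,0,0,0,0],[60,-0.15,0.043,0,0,0,0],[60,-0.15,0.043,0,0,0,0],[60,-0.15,0.043,0,0,0,0],[60,-0.15,0.043,0,0,0,0],[60,-0.15,0.043,0,0,0,0],[60,-0.15,0.043,0,0,0,0]],
])

```text
time: 1.6
tcp_pos: [0.4296, 0.4733, 0.2308]
ee_rot: [0.725, 0.689, -0.001, -0.0]
ft_force: [-0.1, 0.4, 0.2]
opening: 0.0512
finger_force: 0.0
```

>>> arm_command([
  [[60,-0.15,0.043,0.03,0,0,0],[60,-0.15,0.043,0.04,0,0,0],[60,-0.15,0.043,0.04,0,0,0],[60,-0.15,0.043,0.04,0,0,0],[60,-0.12,0.043,0.04,0,0,0],[60,-0.08,0.02,0.03,0,0,0],[60,-0.03,0,0,0,0,0],[60,0,0,0,0,0,0]],
])

```text
time: 2.27
tcp_pos: [0.478, 0.2628, 0.176]
ee_rot: [0.726, 0.687, -0.001, 0.0]
ft_force: [0.0, -0.0, 0.0]
opening: 0.0512
finger_force: 0.0
```

```bash
python3 -c "
from h import *
go(.4764,.2626,.07)
print(optics.camera_params('wrist'))
cv2.imwrite('pics/w1.png',optics.grab_frame('wrist')[:,:,::-1])"
```

```text
t 2.27 tcp [0.478  0.2628 0.176 ] yaw -3.16 tilt 0.13
turn z units 0.0028066937016376823 shift units after [-0.0013 -0.0062  0.424 ]
{'K': array([[325.1922621 ,   0.        , 280.08167603],
       [  0.        , 325.1922621 , 209.3697991 ],
       [  0.        ,   0.        ,   1.        ]]), 'R': array([[ 0.99853953, -0.05400505, -0.00150705],
       [-0.05147548, -0.95949759,  0.27697408],
       [-0.01640401, -0.27649199, -0.96087621]]), 't': array([-0.46253079,  0.25499962,  0.40688682])}
```

View pics/w1.png

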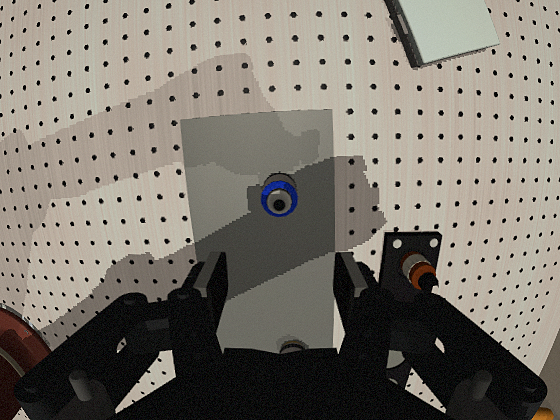

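The wrist view shows the blue ring at about (279,198), and the fingers straddle it at columns 225 and 335. The amber bottle is at (420,275). I'll cast the ring pixel onto its height to check.

```bash
cat >> h.py <<'E'
def wray(p,u,v,z):
    K=p["K"]; d=np.array([u-K[0,2],v-K[1,2]]); r=np.hypot(*d); a=r/K[0,0]
    d=p["R"].T@np.r_[np.sin(a)*d/r,np.cos(a)]; c=-p["R"].T@p["t"]
    return c+d*(z-c[2])/d[2]
def look(name,roi=(190,370,60,330),f=None):
    p=optics.camera_params("wrist"); im=optics.grab_frame("wrist")
    if f: cv2.imwrite(f,im[:,:,::-1])
    (u,r),z,n=rings(im,roi)[name]; print(name,np.round(u,1),round(r,1),n,wray(p,*u,z).round(4))
E
python3 -c "
from h import *
look('blue')"
```

```text
blue [279.  201.9] 18.4 520 [0.4765 0.2642 0.0495]
```

>>> arm_command([
  [[60,0.003,-0.006,0.1,0,0,0],[60,0,0,0.1,0,0,0],[60,0,0,0.1,0,0,0],[60,0,0,0.1,0,0,0],[60,0,0,0.09,0,0,0],[60,0,0,0.07,0,0,0],[60,0,0,0.05,0,0,0],[60,0,0,0.02,0,0,0],[60,0,0,0,0,0,0],[60,0,0,0,0,0,0]],
])

```text
time: 3.2
tcp_pos: [0.4766, 0.2679, 0.0192]
ee_rot: [0.724, 0.69, 0.001, -0.0]
ft_force: [0.4, 0.2, 0.6]
opening: 0.0511
finger_force: 0.0
```

>>> arm_command([
  [[60,-0.016,0,0.012,0,0,0],[60,0,0,0,0,0,0],[35,0,0,0,0,0,0],[25,0,0,0,0,0,0],[20,0,0,0,0,0,0],[20,0,0,0,0,0,0],[20,0,0,0,0,0,0],[20,0,0,0,0,0,0]],
], grip_force=40)

```text
time: 3.87
tcp_pos: [0.4769, 0.2621, 0.0165]
ee_rot: [0.725, 0.689, 0.001, 0.0]
ft_force: [-1.4, -0.3, 6.5]
opening: 0.0309
finger_force: 39.8
```

```bash
python3 -c "
from h import *
go(.6131,.1004,.08)"
```

```text
t 3.87 tcp [0.4769 0.2621 0.0165] yaw -2.94 tilt 0.07
turn z units 0.005386414699622062 shift units after [-0.6134  0.5823 -0.2538]
```

>>> arm_command([
  [[20,0,0,-0.03,0,0,0],[20,0,0,-0.06,0,0,0],[20,0,0,-0.1,0,0,0],[20,0,0,-0.1,0,0,0],[20,0,0,-0.1,0,0,0],[20,0,0,-0.04,0,0,0],[20,-0.05,0.05,0,0,0,0],[20,-0.08,0.08,0,0,0,0],[20,-0.09,0.09,0,0,0,0],[20,-0.09,0.09,0,0,0,0]],
])

```text
time: 4.7
tcp_pos: [0.5494, 0.1804, 0.1225]
ee_rot: [0.724, 0.69, -0.001, -0.001]
ft_force: [0.7, 0.2, -2.1]
opening: 0.0309
finger_force: 39.9
```

>>> arm_command([
  [[20,-0.09,0.09,0,0,0,0],[20,-0.09,0.08,0,0,0,0],[20,-0.08,0.06,0,0,0,0],[20,-0.04,0.04,0,0,0,0],[20,0,0,0,0,0,0],[20,0,0,0,0,0,0]],
])

```text
time: 5.2
tcp_pos: [0.6126, 0.1027, 0.1224]
ee_rot: [0.725, 0.689, -0.001, -0.001]
ft_force: [-0.6, 0.2, -2.3]
opening: 0.0305
finger_force: 39.9
```

```bash
python3 -c "
from h import *
go(.6131,.1000,.0235)
look('blue',(150,410,40,400),'pics/w2.png')"
```

```text
t 5.2 tcp [0.6126 0.1027 0.1224] yaw -2.97 tilt 0.14
turn z units 0.005050482981410727 shift units after [-0.0107  0.0026  0.3956]
blue [279.8 293.1] 40.3 1990 [0.6089 0.0432 0.0495]
```

View pics/w2.png

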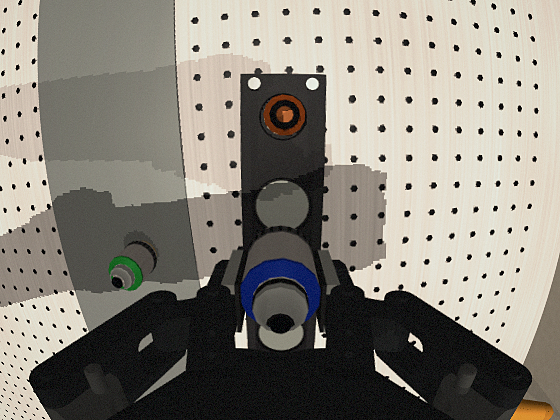

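The blue objective hangs upright between the pads. Seat 1's disc is at about (283,205) and the amber bottle is at (284,117). I'll check both against the target.

```bash
python3 -c "
from h import *
p=optics.camera_params('wrist')
print('ring',wray(p,279.8,293.1,.1554))
im=cv2.imread('pics/w2.png'); g=im.min(2)
m=np.zeros_like(g); m[170:240,250:315]=(g[170:240,250:315]>60)*255
n,l,st,ce=cv2.connectedComponentsWithStats(m); i=1+st[1:,4].argmax(); print(st[i])
for u,v in((st[i][0]+st[i][2]/2,st[i][1]),(st[i][0],205),(st[i][0]+st[i][2],205)): print(wray(p,u,v,.009))
"
```

```text
ring [0.61187195 0.10770578 0.1554    ]
[ 256  180   53   49 1968]
[0.61430614 0.12463021 0.009     ]
[0.59160233 0.10485491 0.009     ]
[0.63509267 0.10279542 0.009     ]
```

>>> arm_command([
  [[20,-0.016,0.003,0.04,0,0,0],[20,0,0,0.08,0,0,0],[20,0,0,0.08,0,0,0],[20,0,0,0.08,0,0,0],[20,0,0,0.04,0,0,0],[20,0,0,0.02,0,0,0],[20,0,0,0,0,0,0],[20,0,0,0,0,0,0]],
])

```text
time: 5.92
tcp_pos: [0.6143, 0.099, 0.0387]
ee_rot: [0.725, 0.689, 0.0, 0.0]
ft_force: [0.8, -0.8, -1.6]
opening: 0.0309
finger_force: 39.9
```

>>> arm_command([
  [[20,0,-0.004,0.02,0,0,0],[20,0,0,0.016,0,0,0],[20,0,0,0.01,0,0,0],[20,0,0,0.006,0,0,0],[20,0,0,0,0,0,0],[20,0,0,0,0,0,0]],
])

```text
time: 6.42
tcp_pos: [0.613, 0.0984, 0.0253]
ee_rot: [0.725, 0.689, -0.0, -0.0]
ft_force: [0.6, 0.0, -1.8]
opening: 0.0311
finger_force: 39.9
```

>>> arm_command([
  [[20,0,0,0.004,0,0,0],[20,0,0,0.003,0,0,0],[20,0,0,0,0,0,0],[20,0,0,0,0,0,0]],
])

```text
time: 6.75
tcp_pos: [0.6131, 0.0984, 0.0236]
ee_rot: [0.725, 0.689, 0.0, 0.0]
ft_force: [0.3, -0.2, -2.3]
opening: 0.0305
finger_force: 40.0
```

>>> arm_command([
  [[20,0,0,0.004,0,0,0],[20,0,0,0,0,0,0],[20,0,0,0,0,0,0]],
])

```text
time: 7.0
tcp_pos: [0.6131, 0.0984, 0.0236]
ee_rot: [0.725, 0.689, 0.0, 0.0]
ft_force: [-2.4, -0.6, 5.4]
opening: 0.031
finger_force: 40.6
```

>>> arm_command([
  [[40,0,0,0,0,0,0],[50,0,0,0,0,0,0],[60,0,0,0,0,0,0],[60,0,0,0,0,0,0],[60,0,0,-0.04,0,0,0],[60,0,0,-0.1,0,0,0],[60,0,0,-0.14,0,0,0],[60,0,0,-0.14,0,0,0],[60,0,0,-0.1,0,0,0],[60,0,0,-0.06,0,0,0]],
])

```text
time: 7.83
tcp_pos: [0.6148, 0.0984, 0.1722]
ee_rot: [0.725, 0.689, 0.003, 0.002]
ft_force: [0.3, 0.9, 0.2]
opening: 0.0513
finger_force: 0.0
```

```bash
python3 -c "
from h import *
p=optics.camera_params('wrist');im=optics.grab_frame('wrist'); cv2.imwrite('pics/w3.png',im[:,:,::-1])
(u,r),z,n=rings(im,(190,370,60,330))['blue']; print(u,r,wray(p,*u,z+.007))
go(.4811,.0593,.17)"
```

```text
(277.2408447265625, 201.4237823486328) 19.57047462463379 [0.6130629  0.10035636 0.0565    ]
t 7.88 tcp [0.6161 0.0986 0.1743] yaw -2.93 tilt 0.61
turn z units 0.005483164049329484 shift units after [-0.1888 -0.5297  0.017 ]
```

View pics/w3.png

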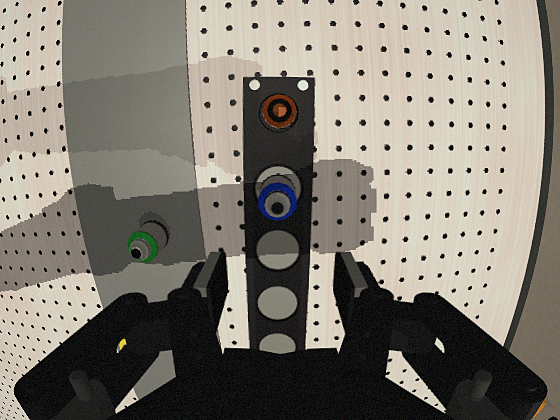

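Blue stands in seat 1, ring at (277,201), within about 1 mm of centre. Green is next.

>>> arm_command([
  [[60,-0.02,-0.06,0,0,0,0.005],[60,-0.04,-0.12,0,0,0,0],[60,-0.04,-0.12,0,0,0,0],[60,-0.04,-0.11,0,0,0,0],[60,-0.03,-0.08,0,0,0,0],[60,-0.02,-0.04,0,0,0,0],[60,0,0,0,0,0,0],[60,0,0,0,0,0,0]],
])

```text
time: 8.55
tcp_pos: [0.4782, 0.0586, 0.168]
ee_rot: [0.728, 0.686, 0.001, 0.0]
ft_force: [0.5, 0.5, 0.3]
opening: 0.0512
finger_force: 0.0
```

```bash
python3 -c "
from h import *
look('green')
go(.4811,.0593,.014)"
```

```text
green [283.6 199.5] 18.8 539 [0.4811 0.0602 0.0455]
t 8.6 tcp [0.4791 0.059  0.1679] yaw -3.33 tilt 0.11
turn z units 0.0007685443387552055 shift units after [0.0016 0.008  0.6157]
```

>>> arm_command([
  [[60,0,0.008,0.1,0,0,0],[60,0,0,0.1,0,0,0],[60,0,0,0.1,0,0,0],[60,0,0,0.1,0,0,0],[60,0,0,0.09,0,0,0],[60,0,0,0.06,0,0,0],[60,0,0,0.04,0,0,0],[60,0,0,0.015,0,0,0],[60,0,0,0,0,0,0],[60,0,0,0,0,0,0]],
])

```text
time: 9.43
tcp_pos: [0.4809, 0.0586, 0.0167]
ee_rot: [0.727, 0.686, 0.001, 0.0]
ft_force: [0.4, -0.4, 0.5]
opening: 0.0514
finger_force: 0.0
```

>>> arm_command([
  [[60,0.005,0,0.008,0,0,0],[60,0,0,0,0,0,0],[35,0,0,0,0,0,0],[25,0,0,0,0,0,0],[20,0,0,0,0,0,0],[20,0,0,0,0,0,0],[20,0,0,0,0,0,0],[20,0,0,0,0,0,0]],
])

```text
time: 10.1
tcp_pos: [0.4806, 0.0599, 0.0151]
ee_rot: [0.727, 0.686, 0.001, 0.0]
ft_force: [-0.1, 0.6, 5.1]
opening: 0.0306
finger_force: 39.5
```

```bash
python3 -c "
from h import *
go(.6094,.0365,.125)"
```

```text
t 10.1 tcp [0.4806 0.0599 0.0151] yaw -3.35 tilt 0.09
turn z units 0.0005543557129671618 shift units after [-0.0629  0.5198 -0.4398]
```

>>> arm_command([
  [[20,0,0,-0.03,0,0,0],[20,0,0,-0.06,0,0,0],[20,0,0,-0.1,0,0,0],[20,0,0,-0.1,0,0,0],[20,0,0,-0.1,0,0,0],[20,0,0,-0.05,0,0,0],[20,-0.005,0.05,0,0,0,0],[20,-0.01,0.08,0,0,0,0],[20,-0.01,0.09,0,0,0,0],[20,-0.01,0.09,0,0,0,0]],
])

```text
time: 10.93
tcp_pos: [0.5565, 0.0464, 0.1243]
ee_rot: [0.727, 0.686, -0.001, -0.001]
ft_force: [0.7, -0.1, -1.4]
opening: 0.0305
finger_force: 40.1
```

>>> arm_command([
  [[20,-0.01,0.09,0,0,0,0],[20,-0.01,0.07,0,0,0,0],[20,-0.005,0.04,0,0,0,0],[20,-0.003,0.01,0,0,0,0],[20,0,0,0,0,0,0],[20,0,0,0,0,0,0]],
])

```text
time: 11.43
tcp_pos: [0.6073, 0.0366, 0.1237]
ee_rot: [0.727, 0.686, -0.001, -0.001]
ft_force: [0.7, 0.3, -2.1]
opening: 0.0311
finger_force: 40.2
```

```bash
python3 -c "
from h import *
go(.6094,.0365,.022)"
```

```text
t 11.43 tcp [0.6073 0.0366 0.1237] yaw -3.34 tilt 0.17
turn z units 0.0006445008953805819 shift units after [1.00e-04 8.50e-03 4.07e-01]
```

>>> arm_command([
  [[20,0,0.004,0.04,0,0,0],[20,0,0,0.08,0,0,0],[20,0,0,0.08,0,0,0],[20,0,0,0.08,0,0,0],[20,0,0,0.05,0,0,0],[20,0,0,0.03,0,0,0],[20,0,0,0.015,0,0,0],[20,0,0,0,0,0,0],[20,0,0,0,0,0,0]],
])

```text
time: 12.18
tcp_pos: [0.6105, 0.0364, 0.0312]
ee_rot: [0.727, 0.686, 0.001, 0.0]
ft_force: [0.4, -0.3, -2.3]
opening: 0.031
finger_force: 40.1
```

>>> arm_command([
  [[20,0,-0.004,0.016,0,0,0],[20,0,0,0.01,0,0,0],[20,0,0,0.006,0,0,0],[20,0,0,0.003,0,0,0],[20,0,0,0,0,0,0],[20,0,0,0,0,0,0]],
])

```text
time: 12.68
tcp_pos: [0.6088, 0.0365, 0.0222]
ee_rot: [0.727, 0.686, 0.0, -0.0]
ft_force: [0.0, 1.3, 0.3]
opening: 0.0311
finger_force: 40.4
```

Light contact at the expected height. Next I release and retreat.

>>> arm_command([
  [[20,0,0,0.002,0,0,0],[40,0,0,0,0,0,0],[50,0,0,0,0,0,0],[60,0,0,0,0,0,0],[60,0,0,0,0,0,0],[60,0,0,-0.08,0,0,0],[60,0,0,-0.14,0,0,0],[60,0,0,-0.14,0,0,0],[60,0,0,-0.14,0,0,0],[60,0,0,-0.08,0,0,0]],
])

```text
time: 13.52
tcp_pos: [0.6108, 0.0362, 0.1705]
ee_rot: [0.728, 0.686, 0.002, 0.002]
ft_force: [0.3, -0.2, 0.7]
opening: 0.0512
finger_force: 0.0
```

```bash
python3 -c "
from h import *
p=optics.camera_params('wrist');im=optics.grab_frame('wrist')
(u,r),z,n=rings(im,(190,370,60,330))['green']; print(u,r,wray(p,*u,z+.007))
go(.4303,-.0734,.17)"
```

```text
(276.8665771484375, 202.4649658203125) 19.195005416870117 [0.60865649 0.03664439 0.0525    ]
t 13.57 tcp [0.6129 0.0362 0.1737] yaw -3.36 tilt 0.73
turn z units 0.0004210627183788209 shift units after [-0.481  -0.7029  0.0148]
```

>>> arm_command([
  [[60,-0.04,-0.06,0,0,0,0],[60,-0.08,-0.12,0,0,0,0],[60,-0.08,-0.12,0,0,0,0],[60,-0.08,-0.12,0,0,0,0],[60,-0.08,-0.12,0,0,0,0],[60,-0.07,-0.09,0,0,0,0],[60,-0.05,-0.06,0,0,0,0],[60,0,0,0,0,0,0],[60,0,0,0,0,0,0]],
])

```text
time: 14.32
tcp_pos: [0.4292, -0.0739, 0.1665]
ee_rot: [0.728, 0.685, 0.0, 0.0]
ft_force: [0.8, 0.2, 0.5]
opening: 0.0512
finger_force: 0.0
```

```bash
python3 -c "
from h import *
look('yellow')
go(.4303,-.0734,.011)"
```

```text
yellow [282.  198.1] 18.5 541 [ 0.4308 -0.0721  0.0405]
t 14.37 tcp [ 0.4303 -0.0732  0.1665] yaw -3.37 tilt 0.08
turn z units 0.0003802982225957761 shift units after [-9.000e-04 -1.000e-04  6.219e-01]
```

>>> arm_command([
  [[60,0.002,0,0.1,0,0,0],[60,0,0,0.1,0,0,0],[60,0,0,0.1,0,0,0],[60,0,0,0.1,0,0,0],[60,0,0,0.09,0,0,0],[60,0,0,0.06,0,0,0],[60,0,0,0.04,0,0,0],[60,0,0,0.02,0,0,0],[60,0,0,0,0,0,0],[60,0,0,0,0,0,0]],
])

```text
time: 15.2
tcp_pos: [0.4305, -0.0723, 0.0137]
ee_rot: [0.727, 0.686, 0.0, 0.0]
ft_force: [-0.6, 0.0, -0.2]
opening: 0.0514
finger_force: 0.0
```

>>> arm_command([
  [[60,0,0,0.006,0,0,0],[60,0,0,0,0,0,0],[35,0,0,0,0,0,0],[25,0,0,0,0,0,0],[20,0,0,0,0,0,0],[20,0,0,0,0,0,0],[20,0,0,0,0,0,0],[20,0,0,0,0,0,0]],
])

```text
time: 15.87
tcp_pos: [0.4302, -0.0728, 0.013]
ee_rot: [0.727, 0.686, 0.0, 0.001]
ft_force: [-0.2, -0.3, 5.8]
opening: 0.0308
finger_force: 39.4
```

```bash
python3 -c "
from h import *
go(.6056,-.0275,.12)"
```

```text
t 15.87 tcp [ 0.4302 -0.0728  0.013 ] yaw -3.35 tilt 0.08
turn z units 0.0005660541801388636 shift units after [ 0.2225  0.6898 -0.4281]
```

>>> arm_command([
  [[20,0,0,-0.03,0,0,0],[20,0,0,-0.06,0,0,0],[20,0,0,-0.1,0,0,0],[20,0,0,-0.1,0,0,0],[20,0,0,-0.1,0,0,0],[20,0,0,-0.04,0,0,0],[20,0.02,0.05,0,0,0,0],[20,0.03,0.1,0,0,0,0],[20,0.04,0.12,0,0,0,0],[20,0.04,0.12,0,0,0,0]],
])

```text
time: 16.7
tcp_pos: [0.5291, -0.0458, 0.1203]
ee_rot: [0.728, 0.686, -0.0, -0.0]
ft_force: [0.1, 0.5, -2.4]
opening: 0.0311
finger_force: 39.9
```

>>> arm_command([
  [[20,0.04,0.12,0,0,0,0],[20,0.03,0.1,0,0,0,0],[20,0.02,0.06,0,0,0,0],[20,0.0,0.02,0,0,0,0],[20,0,0,0,0,0,0],[20,0,0,0,0,0,0]],
])

```text
time: 17.2
tcp_pos: [0.6033, -0.0287, 0.1194]
ee_rot: [0.728, 0.686, -0.001, -0.001]
ft_force: [-0.2, 0.2, -2.1]
opening: 0.0308
finger_force: 39.9
```

```bash
python3 -c "
from h import *
go(.6056,-.0275,.020)"
```

```text
t 17.2 tcp [ 0.6033 -0.0287  0.1194] yaw -3.41 tilt 0.17
turn z units -7.420563950053622e-05 shift units after [0.0055 0.0088 0.3977]
```

>>> arm_command([
  [[20,0.004,0.004,0.04,0,0,0],[20,0,0,0.08,0,0,0],[20,0,0,0.08,0,0,0],[20,0,0,0.08,0,0,0],[20,0,0,0.05,0,0,0],[20,0,0,0.025,0,0,0],[20,0,0,0.012,0,0,0],[20,0,0,0,0,0,0],[20,0,0,0,0,0,0]],
])

```text
time: 17.95
tcp_pos: [0.6067, -0.0272, 0.0288]
ee_rot: [0.728, 0.686, 0.0, 0.001]
ft_force: [0.5, -0.3, -2.1]
opening: 0.031
finger_force: 39.9
```

>>> arm_command([
  [[20,0,-0.003,0.016,0,0,0],[20,0,0,0.01,0,0,0],[20,0,0,0.005,0,0,0],[20,0,0,0.003,0,0,0],[20,0,0,0,0,0,0],[20,0,0,0,0,0,0]],
])

```text
time: 18.45
tcp_pos: [0.6054, -0.0269, 0.0201]
ee_rot: [0.727, 0.686, 0.0, -0.0]
ft_force: [-1.0, -0.2, 3.5]
opening: 0.0307
finger_force: 40.4
```

>>> arm_command([
  [[40,0,0,0,0,0,0],[50,0,0,0,0,0,0],[60,0,0,0,0,0,0],[60,0,0,0,0,0,0],[60,0,0,-0.08,0,0,0],[60,0,0,-0.14,0,0,0],[60,0,0,-0.14,0,0,0],[60,0,0,-0.14,0,0,0],[60,0,0,-0.1,0,0,0],[60,0,0,0,0,0,0]],
])

```text
time: 19.28
tcp_pos: [0.6094, -0.0277, 0.1759]
ee_rot: [0.728, 0.686, 0.004, 0.005]
ft_force: [1.6, -0.5, -0.1]
opening: 0.0511
finger_force: 0.0
```

```bash
python3 -c "
from h import *
p=optics.camera_params('wrist');im=optics.grab_frame('wrist')
(u,r),z,n=rings(im,(190,370,60,330))['yellow']; print(u,r,wray(p,*u,z+.007))
go(.4798,-.2445,.17)"
```

```text
(273.5, 198.5) 18.828269958496094 [ 0.60516086 -0.02639821  0.0475    ]
t 19.33 tcp [ 0.6076 -0.0273  0.1729] yaw -3.36 tilt 0.43
turn z units 0.0005221037594379538 shift units after [-0.8974 -0.4587  0.0116]
```

>>> arm_command([
  [[60,-0.07,-0.04,0,0,0,0],[60,-0.12,-0.06,0,0,0,0],[60,-0.13,-0.06,0,0,0,0],[60,-0.13,-0.06,0,0,0,0],[60,-0.13,-0.07,0,0,0,0],[60,-0.13,-0.07,0,0,0,0],[60,-0.11,-0.06,0,0,0,0],[60,-0.07,-0.04,0,0,0,0],[60,0,0,0,0,0,0],[60,0,0,0,0,0,0]],
])

```text
time: 20.17
tcp_pos: [0.4762, -0.243, 0.1684]
ee_rot: [0.729, 0.685, -0.001, -0.001]
ft_force: [0.4, 0.9, -0.1]
opening: 0.0512
finger_force: 0.0
```

```bash
python3 -c "
from h import *
look('red')
go(.4798,-.2445,.008)"
```

```text
red [285.8 197.5] 18.4 572 [ 0.4807 -0.2427  0.0345]
t 20.22 tcp [ 0.4775 -0.2414  0.1685] yaw -3.34 tilt 0.13
turn z units 0.000644445859185398 shift units after [-0.012   0.0101  0.642 ]
```

>>> arm_command([
  [[60,-0.006,0.011,0.1,0,0,0],[60,0,0,0.1,0,0,0],[60,0,0,0.1,0,0,0],[60,0,0,0.1,0,0,0],[60,0,0,0.09,0,0,0],[60,0,0,0.07,0,0,0],[60,0,0,0.04,0,0,0],[60,0,0,0.02,0,0,0],[60,0,0,0,0,0,0],[60,0,0,0,0,0,0]],
])

```text
time: 21.05
tcp_pos: [0.481, -0.2436, 0.0149]
ee_rot: [0.727, 0.687, 0.0, 0.0]
ft_force: [-0.6, -0.1, 0.8]
opening: 0.0511
finger_force: 0.0
```

>>> arm_command([
  [[60,0.001,-0.002,0.012,0,0,0],[60,0,0,0.008,0,0,0],[60,0,0,0,0,0,0],[35,0,0,0,0,0,0],[25,0,0,0,0,0,0],[20,0,0,0,0,0,0],[20,0,0,0,0,0,0],[20,0,0,0,0,0,0],[20,0,0,0,0,0,0]],
])

```text
time: 21.8
tcp_pos: [0.48, -0.2439, 0.0101]
ee_rot: [0.727, 0.686, 0.0, 0.0]
ft_force: [-0.4, 0.6, 5.2]
opening: 0.031
finger_force: 39.6
```

```bash
python3 -c "
from h import *
go(.6019,-.0914,.12)"
```

```text
t 21.8 tcp [ 0.48   -0.2439  0.0101] yaw -3.35 tilt 0.05
turn z units 0.0005446107747183091 shift units after [ 0.638   0.4504 -0.4395]
```

>>> arm_command([
  [[20,0,0,-0.03,0,0,0],[20,0,0,-0.06,0,0,0],[20,0,0,-0.1,0,0,0],[20,0,0,-0.1,0,0,0],[20,0,0,-0.1,0,0,0],[20,0,0,-0.05,0,0,0],[20,0.06,0.03,0,0,0,0],[20,0.1,0.05,0,0,0,0],[20,0.11,0.06,0,0,0,0],[20,0.11,0.08,0,0,0,0]],
])

```text
time: 22.63
tcp_pos: [0.539, -0.1516, 0.1195]
ee_rot: [0.728, 0.685, -0.001, -0.001]
ft_force: [0.5, 0.3, -1.8]
opening: 0.0305
finger_force: 39.9
```

>>> arm_command([
  [[20,0.1,0.09,0,0,0,0],[20,0.09,0.08,0,0,0,0],[20,0.05,0.05,0,0,0,0],[20,0.02,0.015,0,0,0,0],[20,0,0,0,0,0,0],[20,0,0,0,0,0,0]],
])

```text
time: 23.13
tcp_pos: [0.6012, -0.092, 0.1191]
ee_rot: [0.728, 0.686, -0.001, -0.0]
ft_force: [-0.6, -0.5, -1.8]
opening: 0.0308
finger_force: 39.9
```

```bash
python3 -c "
from h import *
go(.6019,-.0914,.017)"
```

```text
t 23.13 tcp [ 0.6012 -0.092   0.1191] yaw -3.42 tilt 0.16
turn z units -0.0002164698576599414 shift units after [0.0025 0.0028 0.4086]
```

>>> arm_command([
  [[20,0.002,0,0.04,0,0,0],[20,0,0,0.08,0,0,0],[20,0,0,0.08,0,0,0],[20,0,0,0.08,0,0,0],[20,0,0,0.05,0,0,0],[20,0,0,0.03,0,0,0],[20,0,0,0.018,0,0,0],[20,0,0,0,0,0,0],[20,0,0,0,0,0,0]],
])

```text
time: 23.88
tcp_pos: [0.6031, -0.0907, 0.0256]
ee_rot: [0.728, 0.686, 0.0, 0.001]
ft_force: [0.1, -0.2, -1.5]
opening: 0.0307
finger_force: 39.9
```

>>> arm_command([
  [[20,0,-0.002,0.016,0,0,0],[20,0,0,0.009,0,0,0],[20,0,0,0.005,0,0,0],[20,0,0,0.002,0,0,0],[20,0,0,0,0,0,0],[20,0,0,0,0,0,0]],
])

```text
time: 24.38
tcp_pos: [0.6023, -0.0901, 0.0172]
ee_rot: [0.727, 0.686, 0.0, 0.0]
ft_force: [-0.9, -0.4, -1.4]
opening: 0.0308
finger_force: 40.0
```

>>> arm_command([
  [[20,0,0,0.003,0,0,0],[20,0,0,0,0,0,0],[20,0,0,0,0,0,0]],
])

```text
time: 24.63
tcp_pos: [0.6023, -0.0901, 0.0172]
ee_rot: [0.727, 0.686, 0.0, 0.0]
ft_force: [-2.9, 0.4, 6.3]
opening: 0.0305
finger_force: 40.6
```

Contact. Next I release and retreat, then check from the wrist and top cameras.

>>> arm_command([
  [[40,0,0,0,0,0,0],[50,0,0,0,0,0,0],[60,0,0,0,0,0,0],[60,0,0,0,0,0,0],[60,0,0,-0.08,0,0,0],[60,0,0,-0.14,0,0,0],[60,0,0,-0.14,0,0,0],[60,0,0,-0.14,0,0,0],[60,0,0,-0.1,0,0,0],[60,0,0,0,0,0,0]],
])

```text
time: 25.47
tcp_pos: [0.6061, -0.0913, 0.1726]
ee_rot: [0.728, 0.686, 0.004, 0.005]
ft_force: [0.3, -1.3, 0.2]
opening: 0.0509
finger_force: 0.0
```

>>> arm_command([
  [[60,0,-0.06,-0.04,0,0,0],[60,-0.06,-0.1,-0.04,0,0,0],[60,-0.12,-0.08,0,0,0,0],[60,-0.12,-0.08,0,0,0,0],[60,-0.12,-0.08,0,0,0,0],[60,-0.12,-0.06,0,0,0,0],[60,-0.12,0,0,0,0,0],[60,-0.1,0,0,0,0,0],[60,-0.05,0,0,0,0,0],[60,0,0,0,0,0,0]],
])

```text
time: 26.3
tcp_pos: [0.4743, -0.2892, 0.1859]
ee_rot: [0.729, 0.684, -0.001, 0.0]
ft_force: [0.4, -0.3, -0.1]
opening: 0.0516
finger_force: 0.0
```

```bash
python3 - <<'E'
from h import *
for n in("top","scene"): cv2.imwrite(f"pics/{n}1.png",cv2.resize(optics.grab_frame(n)[150:290,140:420,::-1],None,fx=2.8,fy=2.8))
p=optics.camera_params("top");im=optics.grab_frame("top")
for c,((u,r),z,n) in rings(im,(205,355,165,222)).items(): print(c,np.round(u,1),n,ray(p,*u,z+.007).round(4))
E
```

```text
red [331.3 193.7] 152 [ 0.602  -0.0902  0.0415]
yellow [297.6 191.9] 150 [ 0.6045 -0.0274  0.0475]
green [263.7 189.8] 119 [0.6079 0.0352 0.0525]
blue [228.7 187. ] 126 [0.6125 0.0994 0.0565]
```

View pics/top1.png

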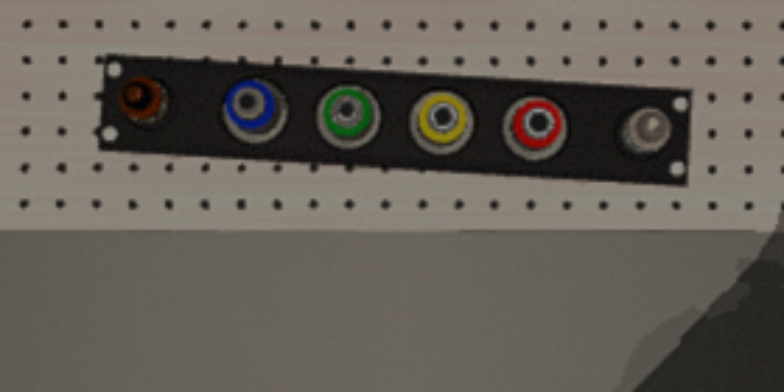

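View pics/scene1.png

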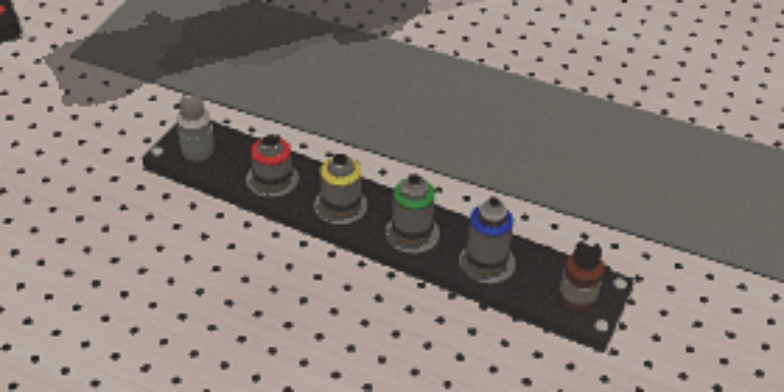

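Both views show all four upright in their pockets, within 2 mm of centre. In the top crop they run amber, blue (250,108), green (347,115), yellow (441,120), red (537,125), white, and both bottles look undisturbed.

```bash
python3 -c "
from station import finish_job
print(finish_job())"
```

```text
the job is handed in; nothing more can be done
None
```

The job is handed in: all four objectives stand upright in the rack, red next to the white bottle, then yellow, green, and blue next to the amber bottle, each within about 2 mm of its pocket centre, and neither bottle appears moved in the final camera views; no verdict was shown at hand-in.

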